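Dial the program code on the positioner's thumbwheel preset and load it

TASK

Set the three thumbwheels of the grey preset box, from left to right as the robot sees them, to the code 4 - 7 - 2 (colour tiles on top: yellow, violet, red), stroking each wheel with only light finger pressure, never 15 N or more. When the code stands, press the green load button fully down and let it come back up. Do not push aside the three loose parts that lie round the box (ceramic cup, nut, pipe ring).

Things in the scene. Friction and masses are not known exactly. Their poses are not given: they have to be found in the camera images.
- preset_box: grey box, blue top, fixed, 120 (x) x 220 (y) x 84 mm; origin under its centre, x away from the robot, y left. On top three thumbwheels 34 mm apart and a green button. Ten rim tiles per wheel: 0 black, 1 brown, 2 red, 3 orange, 4 yellow, 5 green, 6 blue, 7 violet, 8 grey, 9 white; the digit set is the tile on top, between two white marks.
- left_crest (a point): nominal top of the left thumbwheel (box y = +70 mm), 11 mm above the blue top plate. The true top lies up to 3 mm above or below, differently for each wheel, and no reading shows it: feel for it. Wheel: radius 30 mm, rim 14 mm wide, axle along box y. Turn it by pressing closed fingertips on its top and stroking along box x.
- middle_crest (a point): nominal top of the middle thumbwheel (box y = +36 mm), 11 mm above the blue top plate. The true top lies up to 3 mm above or below, differently for each wheel, and no reading shows it: feel for it. All wheels are sprung downwards: about 2 N to start, then 4 N per mm, 10 mm at most. Below about 4 N the finger may slip on the knurled rim; 15 N is too much.
- right_crest (a point): nominal top of the right thumbwheel (box y = +2 mm), 11 mm above the blue top plate. The true top lies up to 3 mm above or below, differently for each wheel, and no reading shows it: feel for it. Otherwise like the left and middle wheels.
- wheel_left (a joint): turn of the left thumbwheel in rad: digit d is exactly on top at d x 0.6283 (one click = 36 degrees, 18.8 mm at the rim); stops just beyond 0 and 9. It grows as the wheel's top is stroked away from the robot (box +x). Each click needs 1 to 2 N at the rim; let go, the wheel drops into the nearest click, but at the start one may stand between two.
- wheel_middle (a joint): turn of the middle thumbwheel in rad: digit d is exactly on top at d x 0.6283 (one click = 36 degrees, 18.8 mm at the rim); stops just beyond 0 and 9. It grows as the wheel's top is stroked away from the robot (box +x). Clicks as on the left wheel.
- wheel_right (a joint): turn of the right thumbwheel in rad: digit d is exactly on top at d x 0.6283 (one click = 36 degrees, 18.8 mm at the rim); stops just beyond 0 and 9. It grows as the wheel's top is stroked away from the robot (box +x). Clicks as on the left wheel.
- load_button_top (a point): centre of the top face of the green load button, 30 mm across, pressed straight down
- load_button (a joint): travel of the load button in m: 0 released, 0.006 fully down; sprung, 5 N to hold it fully down
- ceramic_cup: loose orange-brown ceramic nozzle, 22 x 22 x 39 mm, standing behind the box; origin under its centre; must stay
- steel_nut: loose steel hex nut, 28 x 25 x 15 mm, behind the box; origin under its centre; must stay
- pipe_ring: loose grey slice of pipe, 48 mm across, 13 mm high, to the left of the box; origin under its centre; must stay

How it is judged:
By the outcome, as a careful person would: the job done as asked, in the order asked, and still so for the second after the job is handed in, with the robot touching nothing.
It also fails if it takes over 61 s, if anything falls off the work surface, if the arm or the gripper's body presses on something with over 40 N, if the wrist force passes 120 N, or if a joint passes its speed limit or range.

ROBOT

A 6-joint arm with a two-finger parallel gripper is mounted at the origin on a cart in front of the work surface, level with it; the furniture and walls round the work are solid. World frame = base frame: x ahead of the robot, y to its left, z up, the work surface at z = 0. Lengths are in m, angles in rad, forces in N, time in s.
With the tool pointing down it reaches from about 0.225 to 0.875 m from the base axis. Payload 3.4 kg.
Tool frame: the origin (TCP) lies on the centre line of the jaws, within the pads' length; the fingertips stand 22 mm ahead of it and the grasp point (between the pads) lies 3 mm ahead of it; z points along the fingers, y is the line along which they close (so a half turn about z gives the same grasp; the last joint's range is limited). The gripper opens to 85 mm and grips with 20 to 120 N. Pads are 22 mm wide; open, the fingers measure 114 mm over their backs; the gripper's body (76 mm by 85 mm) begins 54 mm behind the grasp point. The pads swing forward as they close: fully open they stand 13 mm farther back than shut.
Start: joints at [-1.459, 0.276, 1.505, -0, 1.361, -0.121], TCP at [0.133, -0.56, 0.23] pointing down, gripper open.
Joint ranges: [-2.89, 2.89], [-0.75, 2.08], [0.22, 2.7], [-1.18, 4.32], [0.11, 2.71], [-2.7, 2.7]. Speed limits (rad/s): [2.57, 2.57, 3.14, 3.14, 3.14, 3.14].

INTERFACE

Orientations are given as a unit quaternion [w, x, y, z].
In Python, from rig import readout, optics, ticket gives the robot as it stands. The module is installed in compiled form; this text tells all that it offers.
- The arm moves only by the shell command python3 -m handwheel [OPENING] [FORCE], which reads ROWS from standard input. ROWS is one flat JSON list of numbers that holds 1 to 5 rows one after another, with no inner brackets; each row has 4 numbers: dx, dy, dz in m, then a turn about the tool's z in rad; each row shifts and turns the commanded pose from where the row before left it, along the tool's axes as they then stand; what a row does not reach is not made up. A row lasts 1/12 s, in which the tool goes at most 0.0417 m and 0.125 rad, less where a joint would pass 70% of its speed; a pose out of reach is approached as far as the arm can. OPENING is the finger opening in m, set as the command begins (- or left out keeps the last). The fingers move at their own pace and stop on an object; FORCE is the grip in N (left out, the last holds). Time passes only in rows, so rows that do not move let the fingers close. It prints the time, the measured TCP pose, the force, the opening and the grip force at its end. Input that does not fit is refused with a message, and nothing moves.
- readout.get_state(): the state, without advancing time (a new reading comes with each control period).
- optics.get_image(name): name is "scene" or "side" or "wrist"; returns a dict with "img" (400x640x3 uint8, red, green, blue), "camera_matrix" (3x3 intrinsics, pixels), "T" (4x4, takes a point from camera to world coordinates); the wrist camera has in their place "hand_eye" (4x4, takes a point from camera to tool coordinates, whose origin is the TCP and whose axes are the flange's). Camera axes: x right, y down, z forward; pixel columns grow to the right and rows downward; lengths in m; the calibration is good to about 2 mm. A picture is of the moment at which its call begins: read the wrist's pose just before it. There is no depth.
- ticket.sign_off(): hands the job in; it is judged then, once.
The state is a dict: "clock": time; "qpos": joint angles; "qd": joint speeds; "effort": joint torques, N m; "position": TCP position; "ee_rot": TCP orientation; "contact_force": force on the tool from outside, world axes, zero at the start; "moment": the same for the moment, N m; "width": finger opening in m; "gripper_force": force on a finger pad.
Only numpy, scipy, OpenCV 4.12 (cv2) and the standard library are available. Lean on these libraries where they do the work, as an engineer would, in place of code of your own. Each camera call takes 0.05 s, during which the arm holds its last target. There are 200 camera calls.

## Working session

There is one attempt and no reset: what is moved stays moved. The work goes in short steps, Python scripts to look and compute and a shell command to move; the robot and the scene stay as the last step left them, time stands still between calls to the robot, and variables do not carry over. Pictures are saved under pics/ and viewed, at most 10 in all, crops included, and the job is handed in when it is done.

```bash
mkdir -p pics
python3 - <<'E'
from rig import readout, optics
import cv2,numpy as np
s=readout.get_state();print({k:np.round(v,3) for k,v in s.items()})
for n in ["scene","side"]:
    d=optics.get_image(n);cv2.imwrite(f"pics/{n}0.png",d["img"][:,:,::-1]);print(n,d["camera_matrix"],d["T"].round(4).tolist())
d=optics.get_image("wrist");print(d["hand_eye"].round(4).tolist())
E
```

```text
{'clock': np.float64(0.0), 'qpos': array([-1.459,  0.277,  1.506, -0.   ,  1.361, -0.121]), 'qd': array([ 0.001,  0.002, -0.001, -0.   ,  0.   ,  0.001]), 'effort': array([ 2.0000e-03, -4.1678e+01, -2.4580e+01,  0.0000e+00,  1.1000e-02,
       -0.0000e+00]), 'position': array([ 0.133, -0.559,  0.229]), 'ee_rot': array([-0.001,  0.993,  0.116, -0.   ]), 'contact_force': array([ 0.391, -0.126,  0.112]), 'moment': array([0.012, 0.009, 0.003]), 'gripper_force': np.float64(0.0), 'width': np.float64(0.085)}
scene [[484.35497916   0.         321.52628522]
 [  0.         484.35497916 196.21096191]
 [  0.           0.           1.        ]] [[-0.6155, -0.326, 0.7176, -0.0912], [-0.7882, 0.2582, -0.5587, 0.6216], [-0.0031, -0.9094, -0.4159, 0.5137], [0.0, 0.0, 0.0, 1.0]]
side [[468.8484814    0.         322.34986209]
 [  0.         468.8484814  196.40874545]
 [  0.           0.           1.        ]] [[0.9659, -0.1024, 0.2379, 0.4041], [-0.2589, -0.3557, 0.898, -0.7261], [-0.0074, -0.929, -0.3701, 0.4062], [0.0, 0.0, 0.0, 1.0]]
[[-0.0001, -0.9486, -0.3165, 0.0835], [1.0, -0.0002, 0.0001, 0.0008], [-0.0002, -0.3165, 0.9486, -0.1435], [0.0, 0.0, 0.0, 1.0]]
```

View pics/scene0.png

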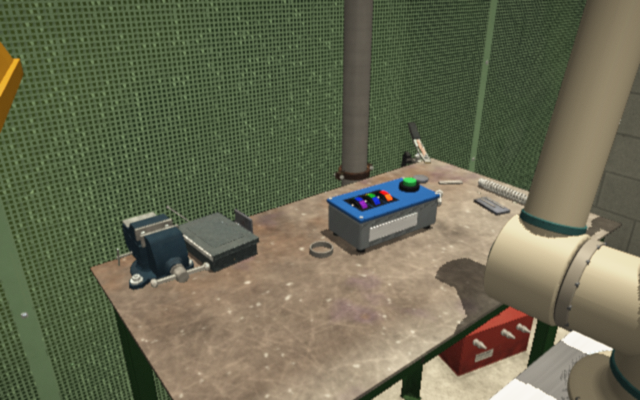

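View pics/side0.png

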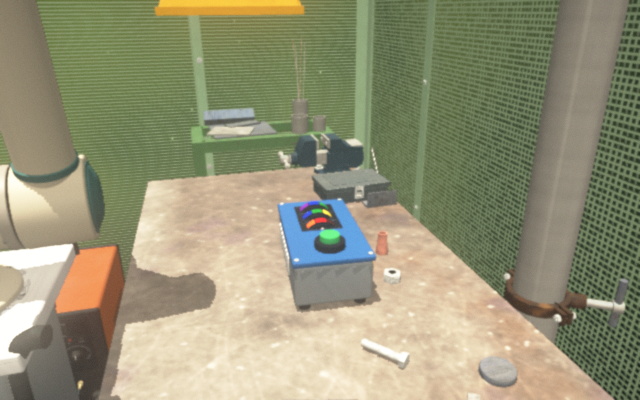

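Scene: box with its blue top at about (385,198), ring at (320,249). Side: blue top at about (325,230), button (330,238), cup (382,243), nut (392,275). Next I locate the blue top.

```bash
cat > h.py <<'E'
from rig import readout, optics
import cv2,numpy as np
from scipy.spatial.transform import Rotation as R
def cam(n):
    s=readout.get_state(); d=optics.get_image(n)
    if "T" in d: T=d["T"]
    else:
        q=s["ee_rot"]; W=np.eye(4); W[:3,:3]=R.from_quat([q[1],q[2],q[3],q[0]]).as_matrix(); W[:3,3]=s["position"]; T=W@d["hand_eye"]
    return d["img"],d["camera_matrix"],T
def onto(px,K,T,z):
    px=np.atleast_2d(px).astype(float)
    r=np.c_[px,np.ones(len(px))]@np.linalg.inv(K).T@T[:3,:3].T
    return T[:3,3]+r*((z-T[2,3])/r[:,2])[:,None]
def proj(P,K,T):
    c=(np.atleast_2d(P)-T[:3,3])@T[:3,:3]; u=c@K.T; return u[:,:2]/u[:,2:]
def hmask(img,h0,h1,s=120,v=60):
    return cv2.inRange(cv2.cvtColor(img,cv2.COLOR_RGB2HSV),(h0,s,v),(h1,255,255))
def blue_top(img,K,T):
    m=cv2.morphologyEx(hmask(img,100,118,130,80),cv2.MORPH_OPEN,np.ones((2,2)))
    cs=cv2.findContours(m,0,2)[0]; c=cv2.convexHull(max(cs,key=cv2.contourArea))
    P=onto(c[:,0,:],K,T,0.084)
    return cv2.minAreaRect(P[:,:2].astype(np.float32)*1000), P
E
python3 - <<'E'
from h import *
for n in ["scene","side"]:
    i,K,T=cam(n); r,P=blue_top(i,K,T); print(n,r)
    m=hmask(i,50,70,200,120); m[:, :]=m
    cs=[c for c in cv2.findContours(m,0,2)[0] if cv2.contourArea(c)>30]
    for c in cs:
        x=c[:,0,:].mean(0); print(cv2.contourArea(c),x,onto(x,K,T,.1).round(3))
E
```

```text
scene ((558.2555541992188, -53.584442138671875), (216.81231689453125, 123.02665710449219), 85.697021484375)
side ((574.9517211914062, -74.98213195800781), (219.1944122314453, 115.02322387695312), 85.09770965576172)
```

```bash
echo '[0.033,-0.024,0,0,0.033,-0.024,0,0,0.033,-0.024,0,0,0.033,-0.024,0,0,0.033,-0.024,0,0]' | python3 -m handwheel 0 30; echo '[0.033,-0.024,0,0,0.033,-0.024,0,0,0.033,-0.024,0,0,0.033,-0.024,0,0,0.033,-0.024,0,0]' | python3 -m handwheel; echo '[0.033,-0.024,0,0,0.033,-0.024,0,0,0.033,-0.024,0,0,0.033,-0.024,0,0,0.033,-0.024,0,0]' | python3 -m handwheel;echo '[0.033,-0.024,0,0,0,0,0,0.105,0,0,0,0.105,0,0,0,0.1,0,0,0,0]' | python3 -m handwheel
python3 - <<'E'
from h import *
i,K,T=cam("wrist"); cv2.imwrite("pics/w1.png",i[:,:,::-1]); print(K.round(1).tolist()); print(blue_top(i,K,T)[0])
E
```

```text
clock: 0.67
position: [0.2663, -0.4031, 0.23]
ee_rot: [-0.0, 0.993, 0.116, 0.0]
contact_force: [1.3, 0.3, -0.2]
width: 0.0257
gripper_force: 0.0
clock: 1.08
position: [0.3993, -0.2481, 0.2303]
ee_rot: [0.0, 0.993, 0.116, 0.0]
contact_force: [0.4, -0.7, -0.2]
width: -0.0004
gripper_force: 0.0
clock: 1.5
position: [0.5322, -0.0932, 0.2301]
ee_rot: [0.0, 0.993, 0.116, 0.0]
contact_force: [0.2, -1.2, 0.2]
width: -0.0
gripper_force: 0.0
clock: 1.92
position: [0.5579, -0.0635, 0.2298]
ee_rot: [0.0, 0.999, -0.039, -0.0]
contact_force: [-0.9, -1.0, 0.0]
width: -0.0
gripper_force: 0.0
[[285.3, 0.0, 316.3], [0.0, 285.3, 203.6], [0.0, 0.0, 1.0]]
((576.3045043945312, -67.94210815429688), (217.1909637451172, 117.55644989013672), 85.5380859375)
```

View pics/w1.png

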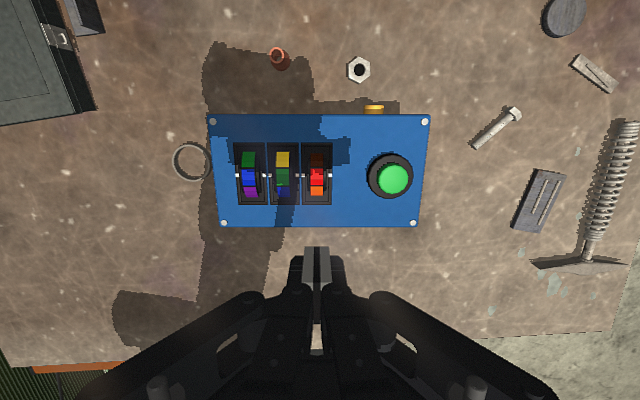

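Wrist view: wheels at px x=249/283/317, white marks at y≈175, button (393,178); cup (279,57), nut (358,70), ring (191,161). Left wheel shows about blue, middle about green, right about red. I'll zoom in.

Run:
```python
from h import *
i,K,T=cam("wrist"); c=i[110:235,200:435]; cv2.imwrite("pics/w2.png",cv2.resize(i[135:215,225:345],None,fx=6,fy=6,interpolation=cv2.INTER_NEAREST)[:,:,::-1])
a=np.radians(-4.46); C=np.array([.5763,-.0679])
M=np.array([[np.cos(a),-np.sin(a)],[np.sin(a),np.cos(a)]])
for y in (.07,.036,.002,-.075):
    p=C+M@[0,y]; print(y,p.round(4),proj([*p,.095],K,T).round(1),proj([*p,.084],K,T).round(1))
g=hmask(i,50,75,150,120); cs=[c for c in cv2.findContours(g,0,2)[0] if cv2.contourArea(c)>200]
for c in cs:
    x=cv2.minEnclosingCircle(c);print(x); 
    for z in(.095,.1,.11): print(z,(onto(x[0],K,T,z)[0,:2]-C)@M)
```

```text
0.07 [0.5817 0.0019] [[248.6 176.7]] [[251.  174.3]]
0.036 [ 0.5791 -0.032 ] [[282.7 176.8]] [[283.9 174.4]]
0.002 [ 0.5765 -0.0659] [[316.8 176.9]] [[316.8 174.5]]
-0.075 [ 0.5705 -0.1427] [[394.  177.1]] [[391.3 174.7]]
((392.8559265136719, 179.05084228515625), 15.145933151245117)
0.095 [-0.00198361 -0.0740039 ]
0.1 [-0.00078231 -0.07262494]
0.11 [ 0.0016203  -0.06986702]
```

View pics/w2.png

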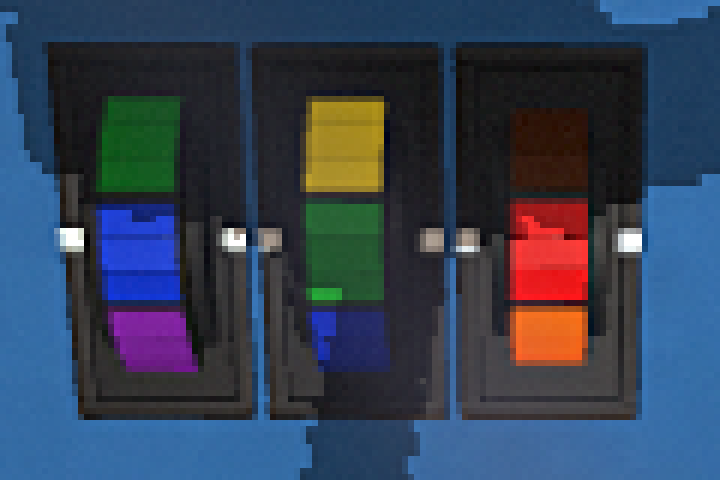

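Digits now are 6, 5 and 2, so left needs −2, middle +2, and right is already on 2. I'll hover over the left wheel, 8 mm beyond its crest.

```bash
echo '[0.0134,-0.0335,0,0,0.0134,-0.0335,0,0,0,0,0.035,0,0,0,0.035,0,0,0,0.033,0]' | python3 -m handwheel;  echo '[0,0,0,0,0,0,0,0,0,0,0,0]' | python3 -m handwheel; echo '[0,0,0.001,0,0,0,0,0]' | python3 -m handwheel;echo '[0,0,0.001,0,0,0,0,0]' | python3 -m handwheel
```

```text
clock: 2.43
position: [0.59, 0.0011, 0.1263]
ee_rot: [0.0, 0.999, -0.037, 0.001]
contact_force: [0.3, -0.1, -0.1]
width: -0.0001
gripper_force: 0.0
clock: 2.68
position: [0.591, 0.0002, 0.1288]
ee_rot: [0.0, 0.999, -0.038, 0.001]
contact_force: [-0.2, 0.4, 0.1]
width: -0.0001
gripper_force: 0.0
clock: 2.85
position: [0.5912, 0.0002, 0.1284]
ee_rot: [0.0, 0.999, -0.039, 0.002]
contact_force: [-0.2, 0.1, 0.4]
width: 0.0
gripper_force: 0.0
clock: 3.02
position: [0.5902, 0.0005, 0.1262]
ee_rot: [0.0, 0.999, -0.039, 0.001]
contact_force: [-0.5, -0.6, -0.1]
width: 0.0002
gripper_force: 0.0
```

```bash
for k in 1; do echo '[0,0,0.001,0,0,0,0,0]' | python3 -m handwheel | grep -E "pos|contact"; echo '[0,0,0.001,0,0,0,0,0]' | python3 -m handwheel| grep -E "pos|contact"; echo '[0,0,0,0]' | python3 -m handwheel| grep -E "pos|contact"; done
```

```text
position: [0.5897, 0.0006, 0.1242]
contact_force: [-0.0, 0.5, -0.1]
position: [0.5895, 0.0007, 0.1229]
contact_force: [-0.7, 0.1, 0.0]
position: [0.5896, 0.0007, 0.1229]
contact_force: [-0.4, 0.8, 0.4]
```

```bash
echo '[0,0,0.001,0,0,0,0,0]' | python3 -m handwheel | grep -E "pos|contact"; echo '[0,0,0.001,0,0,0,0,0]' | python3 -m handwheel| grep -E "pos|contact"; echo '[0,0,0,0]' | python3 -m handwheel| grep -E "pos|contact"
```

```text
position: [0.5896, 0.0007, 0.1218]
contact_force: [-0.5, 0.4, -0.3]
position: [0.5896, 0.0007, 0.1209]
contact_force: [-0.2, 0.4, 0.1]
position: [0.5896, 0.0007, 0.121]
contact_force: [0.3, -0.8, -0.4]
```

```bash
echo '[0,0,0.001,0,0,0,0,0]' | python3 -m handwheel | grep -E "pos|contact"; echo '[0,0,0.001,0,0,0,0,0]' | python3 -m handwheel| grep -E "pos|contact"; echo '[0,0,0,0]' | python3 -m handwheel| grep -E "pos|contact"
```

```text
position: [0.5896, 0.0007, 0.1199]
contact_force: [0.1, -0.1, -0.2]
position: [0.5896, 0.0007, 0.1189]
contact_force: [0.5, 0.1, -1.0]
position: [0.5897, 0.0007, 0.119]
contact_force: [0.7, 0.0, 0.2]
```

```bash
echo '[0,0,0.001,0,0,0,0,0]' | python3 -m handwheel | grep -E "pos|contact"; echo '[0,0,0.001,0,0,0,0,0]' | python3 -m handwheel| grep -E "pos|contact"; echo '[0,0,0,0]' | python3 -m handwheel| grep -E "pos|contact"
```

```text
position: [0.5896, 0.0007, 0.1179]
contact_force: [-0.0, -0.5, -1.3]
position: [0.5896, 0.0007, 0.1169]
contact_force: [0.7, -0.8, -0.8]
position: [0.5897, 0.0007, 0.117]
contact_force: [-0.5, -0.1, -1.2]
```

```bash
echo '[0,0,0.001,0,0,0,0,0]' | python3 -m handwheel | grep -E "pos|contact"; echo '[0,0,0.001,0,0,0,0,0]' | python3 -m handwheel| grep -E "pos|contact"; echo '[0,0,0,0]' | python3 -m handwheel| grep -E "pos|contact"
```

```text
position: [0.5896, 0.0007, 0.1159]
contact_force: [-0.2, -0.3, 0.0]
position: [0.5896, 0.0007, 0.1149]
contact_force: [-0.7, 0.8, -0.3]
position: [0.5897, 0.0007, 0.115]
contact_force: [0.3, -0.0, -0.2]
```

```bash
echo '[0,0,0.001,0,0,0,0,0]' | python3 -m handwheel | grep -E "pos|contact"; echo '[0,0,0.001,0,0,0,0,0]' | python3 -m handwheel| grep -E "pos|contact"; echo '[0,0,0,0]' | python3 -m handwheel| grep -E "pos|contact"
```

```text
position: [0.5896, 0.0007, 0.1139]
contact_force: [-0.5, -0.9, 0.7]
position: [0.5896, 0.0007, 0.1129]
contact_force: [-0.5, 0.5, 0.4]
position: [0.5896, 0.0006, 0.113]
contact_force: [0.3, 0.5, -0.4]
```

```bash
echo '[0,0,0.001,0,0,0,0,0]' | python3 -m handwheel | grep -E "pos|contact"; echo '[0,0,0.0005,0,0,0,0,0]' | python3 -m handwheel| grep -E "pos|contact"; echo '[0,0,0,0]' | python3 -m handwheel| grep -E "pos|contact"
python3 - <<'E'
from h import *
i,K,T=cam("wrist");j,_,_=cam("side"); a=cv2.resize(i[100:300,200:440],(720,600)); cv2.imwrite("pics/w3.png",a[:,:,::-1]); cv2.imwrite("pics/s3.png",cv2.resize(j[150:280,250:410],(738,600))[:,:,::-1])
E
```

```text
position: [0.5896, 0.0007, 0.1119]
contact_force: [0.1, 0.6, 0.1]
position: [0.5896, 0.0007, 0.1115]
contact_force: [-0.6, -0.0, -1.4]
position: [0.5897, 0.0007, 0.1115]
contact_force: [0.3, -0.2, -0.3]
```

View pics/w3.png

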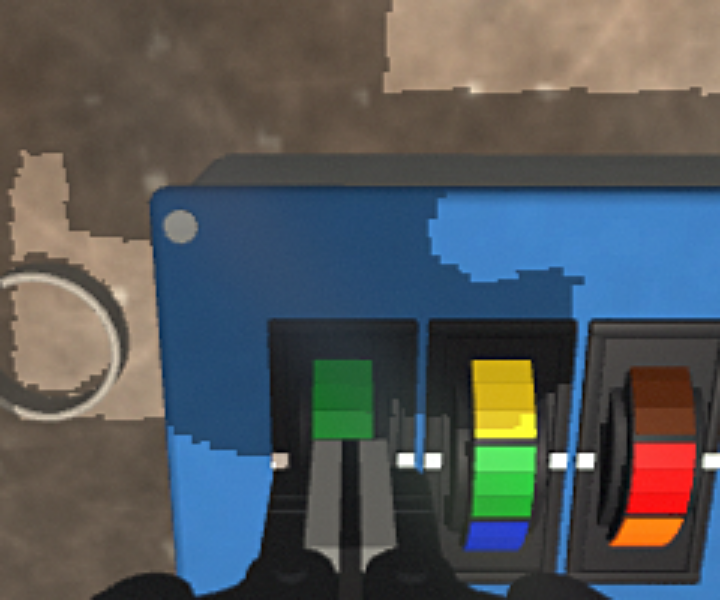

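Fingers are centred over the left wheel, but no contact yet. Checking from the side.

View pics/s3.png

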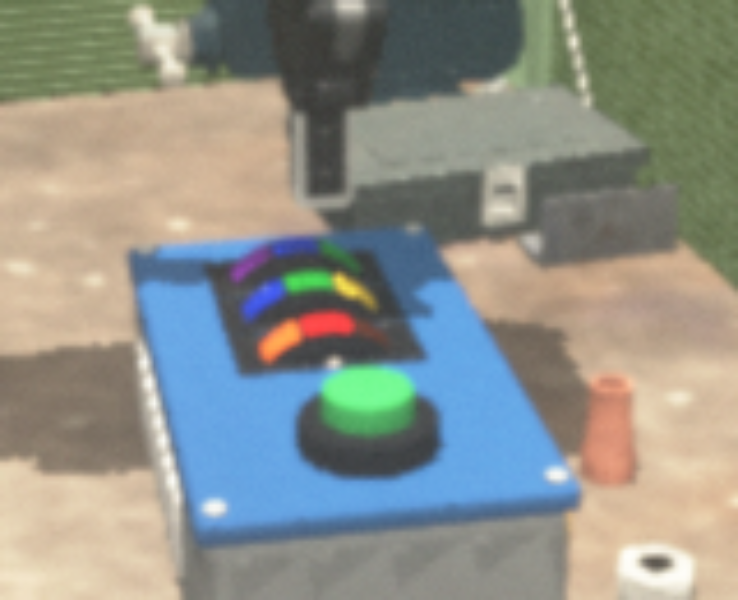

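Run:
```python
from h import *
s=readout.get_state(); p=s["position"];print(p,s["ee_rot"])
for n in("side","scene"):
    i,K,T=cam(n)
    for d in(0,.01,.022): print(n,d,proj(p-[0,0,d],K,T))
    cs=cv2.findContours(hmask(i,100,118,130,80),0,2)[0]; c=cv2.convexHull(max(cs,key=cv2.contourArea)); print(cv2.approxPolyDP(c,4,True)[:,0].tolist())
    a=np.radians(-4.46);M=np.array([[np.cos(a),-np.sin(a)],[np.sin(a),np.cos(a)]])
    for z in(.06,.084): print(z,proj([[*(np.array([.5763,-.0679])+M@[x,y]),z] for x,y in((.06,.11),(.06,-.11),(-.06,-.11),(-.06,.11))],K,T).round(0).tolist())
i,K,T=cam("wrist")
for f in (.06,.084): 
    pass
cs=cv2.findContours(hmask(i,100,118,130,80),0,2)[0]; c=cv2.convexHull(max(cs,key=cv2.contourArea)); print(cv2.approxPolyDP(c,6,True)[:,0].tolist()); print(blue_top(i,K,T)[0])
```

```text
[0.58973517 0.00065503 0.11160783] [ 5.01675554e-05  9.99255496e-01 -3.85804265e-02  4.65319002e-05]
side 0 [[318.41612925 194.17429602]]
side 0.01 [[318.47671393 199.56473697]]
side 0.022 [[318.54868831 205.96856243]]
[[373, 255], [294, 264], [281, 211], [346, 210]]
0.06 [[342.0, 210.0], [377.0, 270.0], [293.0, 279.0], [278.0, 215.0]]
0.084 [[343.0, 198.0], [377.0, 255.0], [293.0, 264.0], [277.0, 203.0]]
scene 0 [[356.12591282 188.18320314]]
scene 0.01 [[355.99798609 192.59091354]]
scene 0.022 [[355.84586192 197.83234573]]
[[438, 195], [361, 221], [329, 200], [398, 179]]
0.06 [[326.0, 206.0], [402.0, 184.0], [440.0, 202.0], [360.0, 228.0]]
0.084 [[326.0, 196.0], [403.0, 175.0], [441.0, 192.0], [360.0, 217.0]]
[[606, 168], [549, 323], [444, 323], [259, 291], [253, 163]]
((576.911865234375, -67.14752197265625), (216.753173828125, 118.60698699951172), 85.5357894897461)
```

Run:
```python
from h import *
d=optics.get_image("wrist");K=d["camera_matrix"];H=d["hand_eye"]
for z in(0,.01,.022): print(z,proj([[.011,0,z],[-.011,0,z]],K,H).round(1).tolist())
j,K,T=cam("scene"); cv2.imwrite("pics/c4.png",cv2.resize(j[140:240,300:450],(750,500))[:,:,::-1])
```

```text
0 [[316.0, 245.7], [316.0, 279.8]]
0.01 [[316.0, 238.0], [316.1, 270.5]]
0.022 [[316.1, 229.8], [316.1, 260.6]]
```

View pics/c4.png

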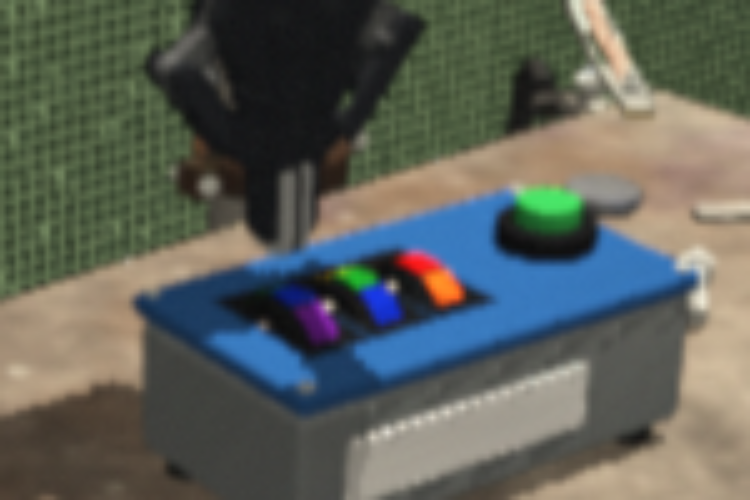

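Scene view (tip at px ≈(357,190)) and the other two views all put the closed tips only about 1–2 mm beyond the reported TCP, so contact should come near TCP z≈0.097.

```bash
echo '[0,0,0.002,0,0,0,0.002,0,0,0,0.002,0,0,0,0.002,0,0,0,0,0]' | python3 -m handwheel | grep -E "pos|contact"; echo '[0,0,0.001,0,0,0,0,0]' | python3 -m handwheel| grep -E "pos|contact"; echo '[0,0,0.001,0,0,0,0,0]' | python3 -m handwheel| grep -E "pos|contact"
```

```text
position: [0.5893, 0.0007, 0.1029]
contact_force: [-0.0, -0.5, -0.3]
position: [0.5896, 0.0007, 0.1024]
contact_force: [-0.5, 0.5, 0.8]
position: [0.5897, 0.0007, 0.1015]
contact_force: [0.6, -0.6, 0.3]
```

```bash
echo '[0,0,0.001,0,0,0,0,0]' | python3 -m handwheel| grep -E "pos|contact"; echo '[0,0,0.001,0,0,0,0,0]' | python3 -m handwheel| grep -E "pos|contact"
```

```text
position: [0.5896, 0.0007, 0.1005]
contact_force: [0.1, -0.7, -0.4]
position: [0.5896, 0.0007, 0.0994]
contact_force: [0.2, 0.0, 0.1]
```

```bash
echo '[0,0,0.001,0,0,0,0,0]' | python3 -m handwheel| grep -E "pos|contact"; echo '[0,0,0.001,0,0,0,0,0]' | python3 -m handwheel| grep -E "pos|contact"
```

```text
position: [0.5896, 0.0007, 0.0984]
contact_force: [0.2, -0.5, -0.6]
position: [0.5896, 0.0007, 0.0974]
contact_force: [-0.3, 0.3, 0.7]
```

```bash
echo '[0,0,0,0,0,0,0,0]' | python3 -m handwheel| grep -E "pos|contact"
```

```text
position: [0.5897, 0.0006, 0.0976]
contact_force: [-0.5, 0.6, 0.3]
```

```bash
echo '[0,0,0.001,0,0,0,0,0]' | python3 -m handwheel| grep -E "pos|contact"; echo '[0,0,0.001,0,0,0,0,0,0,0,0,0]' | python3 -m handwheel| grep -E "pos|contact"
```

```text
position: [0.5896, 0.0006, 0.0965]
contact_force: [0.3, -0.0, -0.6]
position: [0.5896, 0.0006, 0.0955]
contact_force: [0.2, 0.4, 0.3]
```

```bash
echo '[0,0,0.001,0,0,0,0,0]' | python3 -m handwheel| grep -E "pos|contact"; echo '[0,0,0.001,0,0,0,0,0,0,0,0,0]' | python3 -m handwheel| grep -E "pos|contact"
```

```text
position: [0.59, 0.0006, 0.0948]
contact_force: [0.1, -0.1, 1.7]
position: [0.5901, 0.0006, 0.0942]
contact_force: [-0.3, -1.0, 4.6]
```

Contact at about z=0.0947. A little more pressure, then stroke 16 mm toward the robot and lift.

```bash
echo '[0,0,0.0006,0,0,0,0,0,0,0,0,0]' | python3 -m handwheel| grep -E "pos|contact"; echo '[-0.003,0,0,0,-0.003,0,0,0]' | python3 -m handwheel| grep -E "pos|contact";  echo '[-0.003,0,0,0,-0.003,0,0,0,0,0,0,0]' | python3 -m handwheel| grep -E "pos|contact"
```

```text
position: [0.5901, 0.0006, 0.0937]
contact_force: [-1.5, 0.3, 6.3]
position: [0.5858, 0.0009, 0.0941]
contact_force: [1.1, 0.2, 5.3]
position: [0.5781, 0.0016, 0.094]
contact_force: [-0.8, 0.7, 6.7]
```

```bash
echo '[-0.003,0,0,0,-0.002,0,0,0,0,0,0,0]' | python3 -m handwheel| grep -E "pos|contact"; echo '[0,0,-0.003,0,0,0,-0.003,0,0,0,0,0]' | python3 -m handwheel| grep -E "pos|contact"
cat >> h.py <<'E'
DIG={'brown':1}
def wheels(C=(.5763,-.0679),a=np.radians(-4.46)):
    i,K,T=cam("wrist"); M=np.array([[np.cos(a),-np.sin(a)],[np.sin(a),np.cos(a)]])
    hsv=cv2.cvtColor(i,cv2.COLOR_RGB2HSV)
    for y in(.07,.036,.002):
        o=[]
        for t in np.radians(np.arange(36,-37,-6)): # + = away
            P=np.array(C)+M@[.03*np.sin(t),y]; u=proj([*P,.065+.03*np.cos(t)],K,T)[0].round().astype(int)
            o.append("%d/%d/%d"%tuple(hsv[u[1],u[0]]))
        print(y,' '.join(o))
E
python3 -c "
from h import *
wheels()"
```

```text
position: [0.5728, 0.002, 0.0938]
contact_force: [-1.6, 0.1, 8.0]
position: [0.5729, 0.0019, 0.0991]
contact_force: [-0.0, 0.1, -0.3]
0.07 23/190/197 24/184/193 24/191/218 113/35/59 63/160/118 63/171/122 63/154/73 90/27/28 90/31/25 0/0/26 0/0/24 45/23/22 126/53/24
0.036 24/226/217 25/210/232 26/211/231 116/76/47 64/193/124 64/195/124 64/206/110 64/207/96 63/196/103 38/119/58 115/216/222 115/215/215 116/208/197
0.002 9/191/92 9/184/108 9/186/107 90/118/67 0/208/253 0/221/254 0/222/253 0/239/251 0/238/254 11/239/248 15/242/253 14/240/253 14/245/255
```

One click done: left is on 5 (yellow behind it). Repeat.

```bash
echo '[0.0085,0,0,0,0.0085,0,0,0,0,0,0.002,0,0,0,0.002,0,0,0,0.001,0]' | python3 -m handwheel| grep -E "pos|contact"; echo '[0,0,0.0005,0,0,0,0,0,0,0,0,0]' | python3 -m handwheel| grep -E "pos|contact"
```

```text
position: [0.5907, 0.0005, 0.0939]
contact_force: [0.4, 0.0, 4.8]
position: [0.5905, 0.0005, 0.0942]
contact_force: [1.8, 0.1, 4.9]
```

```bash
echo '[0,0,0.0004,0,0,0,0,0]' | python3 -m handwheel| grep -E "pos|contact"; echo '[-0.003,0,0,0,-0.003,0,0,0]' | python3 -m handwheel| grep -E "pos|contact";  echo '[-0.003,0,0,0,-0.003,0,0,0,0,0,0,0]' | python3 -m handwheel| grep -E "pos|contact"; echo '[-0.003,0,0,0,-0.002,0,0,0,0,0,0,0]' | python3 -m handwheel| grep -E "pos|contact"; echo '[0,0,-0.004,0,0,0,-0.004,0,0,0,0,0]' | python3 -m handwheel| grep -E "pos|contact"
python3 -c "
from h import *
wheels()"
```

```text
position: [0.5905, 0.0005, 0.0937]
contact_force: [1.3, 0.7, 5.8]
position: [0.5845, 0.001, 0.0939]
contact_force: [0.2, 0.1, 7.2]
position: [0.5766, 0.0016, 0.0938]
contact_force: [-1.3, 0.6, 8.6]
position: [0.572, 0.002, 0.0937]
contact_force: [-0.8, 0.0, 5.8]
position: [0.5722, 0.0021, 0.1012]
contact_force: [0.1, -0.2, 0.3]
0.07 8/202/197 8/193/181 9/196/217 172/44/64 24/204/213 24/206/222 24/216/205 124/54/33 150/26/29 60/10/26 0/0/21 75/20/25 120/11/23
0.036 24/227/215 25/218/206 25/215/230 130/49/47 62/190/121 64/193/124 64/222/109 63/206/99 63/205/103 32/82/50 115/219/225 115/214/218 116/211/198
0.002 9/203/89 9/177/108 9/182/108 89/85/66 1/207/253 1/230/240 0/219/253 0/238/251 0/235/252 10/219/165 14/236/253 13/237/252 14/235/255
```

Left is on 4. Now hover over the middle wheel, 8 mm before its crest.

```bash
echo '[0.0005,0,-0.005,0,0.0005,0.017,0,0,0,0.017,0,0,0,0,0,0,0,0,0,0]' | python3 -m handwheel| grep -E "pos|contact"; echo '[0,0,0.0015,0,0,0,0,0,0,0,0,0]' | python3 -m handwheel| grep -E "pos|contact"; echo '[0,0,0.0015,0,0,0,0,0,0,0,0,0]' | python3 -m handwheel| grep -E "pos|contact"
```

```text
position: [0.5709, -0.0324, 0.106]
contact_force: [0.5, 0.5, -0.2]
position: [0.5709, -0.0313, 0.1044]
contact_force: [1.2, -0.5, 0.7]
position: [0.571, -0.0317, 0.1029]
contact_force: [0.2, 0.6, 0.1]
```

```bash
echo '[0,0,0.001,0,0,0,0,0,0,0,0,0]' | python3 -m handwheel| grep -E "pos|contact"; echo '[0,0,0.001,0,0,0,0,0,0,0,0,0]' | python3 -m handwheel| grep -E "pos|contact"
```

```text
position: [0.5711, -0.032, 0.102]
contact_force: [-0.4, 0.0, -0.1]
position: [0.5711, -0.0321, 0.101]
contact_force: [-0.1, -0.8, 0.4]
```

```bash
echo '[0,0,0.001,0,0,0,0,0,0,0,0,0]' | python3 -m handwheel| grep -E "pos|contact"
```

```text
position: [0.5711, -0.032, 0.1]
contact_force: [-0.7, 0.1, 0.1]
```

```bash
echo '[0,0,0.001,0,0,0,0,0,0,0,0,0]' | python3 -m handwheel| grep -E "pos|contact"; echo '[0,0,0.001,0,0,0,0,0,0,0,0,0]' | python3 -m handwheel| grep -E "pos|contact"
```

```text
position: [0.5711, -0.032, 0.099]
contact_force: [-0.2, -0.0, 0.3]
position: [0.5711, -0.032, 0.098]
contact_force: [-0.3, -0.1, -0.7]
```

```bash
echo '[0,0,0.001,0,0,0,0,0,0,0,0,0]' | python3 -m handwheel| grep -E "pos|contact"; echo '[0,0,0.001,0,0,0,0,0,0,0,0,0]' | python3 -m handwheel| grep -E "pos|contact"
```

```text
position: [0.5711, -0.032, 0.097]
contact_force: [-0.9, 0.5, 0.7]
position: [0.5711, -0.032, 0.096]
contact_force: [0.2, -0.0, 1.0]
```

```bash
echo '[0,0,0.001,0,0,0,0,0,0,0,0,0]' | python3 -m handwheel| grep -E "pos|contact"; echo '[0,0,0.0005,0,0,0,0,0,0,0,0,0]' | python3 -m handwheel| grep -E "pos|contact"
```

```text
position: [0.5711, -0.032, 0.095]
contact_force: [-0.0, 0.3, -0.4]
position: [0.5711, -0.032, 0.0945]
contact_force: [0.7, 0.3, 0.3]
```

```bash
echo '[0,0,0.001,0,0,0,0,0,0,0,0,0]' | python3 -m handwheel| grep -E "pos|contact"; echo '[0,0,0.0005,0,0,0,0,0,0,0,0,0]' | python3 -m handwheel| grep -E "pos|contact"
```

```text
position: [0.5713, -0.032, 0.0941]
contact_force: [-0.9, 0.4, 2.6]
position: [0.5714, -0.0321, 0.0936]
contact_force: [0.1, -0.1, 5.4]
```

Contact at about 0.094. Add a touch of pressure and stroke away.

```bash
echo '[0,0,0.0004,0,0,0,0,0,0,0,0,0]' | python3 -m handwheel| grep -E "pos|contact"; echo '[0.003,0,0,0,0.003,0,0,0]' | python3 -m handwheel| grep -E "pos|contact";  echo '[0.003,0,0,0,0.003,0,0,0,0,0,0,0]' | python3 -m handwheel| grep -E "pos|contact"; echo '[0.003,0,0,0,0.002,0,0,0,0,0,0,0]' | python3 -m handwheel| grep -E "pos|contact"; echo '[0,0,-0.003,0,0,0,-0.003,0,0,0,0,0]' | python3 -m handwheel| grep -E "pos|contact"
python3 -c "
from h import *
wheels()"
```

```text
position: [0.5715, -0.032, 0.0934]
contact_force: [-1.9, -0.1, 6.2]
position: [0.5774, -0.0325, 0.0935]
contact_force: [-0.7, 0.1, 6.2]
position: [0.5851, -0.0332, 0.0937]
contact_force: [1.9, -0.1, 5.6]
position: [0.5896, -0.0335, 0.0932]
contact_force: [1.6, -0.7, 5.6]
position: [0.5874, -0.0332, 0.0986]
contact_force: [-0.2, 0.0, -0.9]
0.07 11/240/215 11/238/195 11/229/226 179/91/56 25/226/221 25/223/224 30/211/255 30/223/246 30/216/253 30/220/255 65/224/179 64/219/176 63/220/181
0.036 62/171/109 61/145/74 30/20/26 0/18/29 60/11/24 130/32/24 0/20/25 60/20/25 110/32/24 15/13/40 15/13/40 20/20/39 30/12/41
0.002 8/182/63 9/135/85 10/141/85 90/79/87 1/178/252 179/211/253 179/209/251 179/214/247 179/211/251 7/171/152 11/204/250 11/205/250 11/211/255
```

Green is now behind the top, so the middle is on 6. Once more.

```bash
echo '[-0.0085,0,0,0,-0.0085,0,0,0,0,0,0.002,0,0,0,0.002,0,0,0,0.001,0]' | python3 -m handwheel| grep -E "pos|contact"; echo '[0,0,0.0005,0,0,0,0,0,0,0,0,0]' | python3 -m handwheel| grep -E "pos|contact"
```

```text
position: [0.5707, -0.0319, 0.0937]
contact_force: [-1.0, -0.6, 5.1]
position: [0.5717, -0.032, 0.0939]
contact_force: [-1.0, 0.6, 4.7]
```

```bash
echo '[0,0,0.0004,0,0,0,0,0]' | python3 -m handwheel| grep -E "pos|contact"; echo '[0.003,0,0,0,0.003,0,0,0]' | python3 -m handwheel| grep -E "pos|contact";  echo '[0.003,0,0,0,0.003,0,0,0,0,0,0,0]' | python3 -m handwheel| grep -E "pos|contact"; echo '[0.003,0,0,0,0.002,0,0,0,0,0,0,0]' | python3 -m handwheel| grep -E "pos|contact"; echo '[0,0,-0.01,0,0,0,-0.03,0,-0.03,0,-0.03,0,0,0,-0.03,0,0,0,0,0]' | python3 -m handwheel| grep -E "pos|contact"; echo '[-0.03,0,0,0,0,0,0,0,0,0,0,0]' | python3 -m handwheel|grep pos
python3 - <<'E'
from h import *
wheels()
i,K,T=cam("wrist"); cv2.imwrite("pics/w5.png",cv2.resize(i[100:225,200:420],(792,450),interpolation=cv2.INTER_CUBIC)[:,:,::-1])
g=hmask(i,50,75,150,120); c=max(cv2.findContours(g,0,2)[0],key=cv2.contourArea); print(cv2.minEnclosingCircle(c), onto(cv2.minEnclosingCircle(c)[0],K,T,.1))
E
```

```text
position: [0.5718, -0.032, 0.0935]
contact_force: [-1.2, 0.3, 5.6]
position: [0.5779, -0.0325, 0.0937]
contact_force: [-0.7, -0.2, 5.9]
position: [0.5856, -0.0332, 0.0938]
contact_force: [1.6, 0.1, 5.0]
position: [0.5891, -0.0334, 0.0931]
contact_force: [0.2, -0.9, 5.6]
position: [0.5602, -0.0314, 0.198]
contact_force: [1.5, -0.0, 1.1]
position: [0.5269, -0.0285, 0.192]
0.07 11/241/181 10/234/186 10/229/188 110/191/36 24/208/197 24/205/164 24/207/180 24/203/161 24/197/168 94/100/41 65/151/83 67/150/78 66/141/78
0.036 114/237/116 114/228/122 116/217/122 43/96/32 143/160/124 142/162/99 143/191/107 143/195/98 142/200/98 47/53/34 13/31/73 17/32/71 23/31/66
0.002 8/210/73 11/239/80 10/214/81 93/142/52 0/210/244 0/201/232 1/190/244 0/219/229 0/232/142 11/214/105 11/250/162 11/243/155 11/242/152
((448.2924499511719, 150.70755004882812), 19.01006317138672) [[ 0.57036742 -0.14065561  0.1       ]]
```

View pics/w5.png

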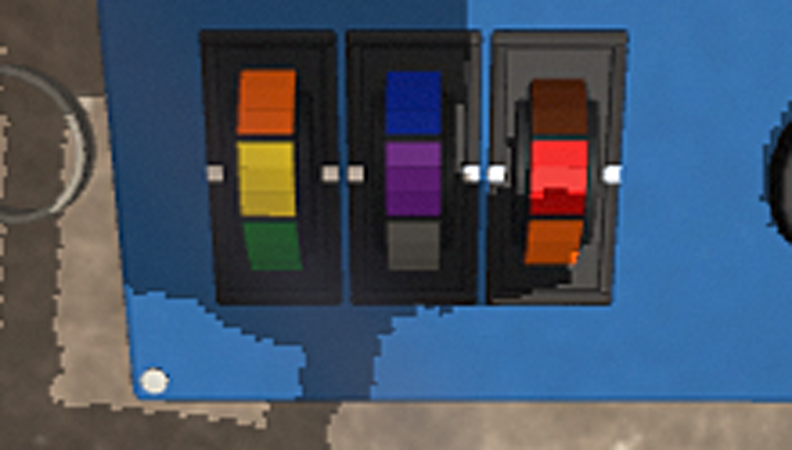

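The picture shows yellow, violet, red on top, between the marks: code 4-7-2 stands. Now the button, at (0.570, -0.141).

```bash
echo '[0.0172,0.036,0,0,0.0172,0.036,0,0,0.0172,0.036,0,0,0,0,0.035,0,0,0,0.035,0]' | python3 -m handwheel| grep -E "pos|contact"; echo '[0,0,0,0,0,0,0,0]' | python3 -m handwheel| grep -E "pos|contact"; echo '[0,0,0.003,0,0,0,0.003,0,0,0,0,0,0,0,0,0]' | python3 -m handwheel| grep -E "pos|contact";echo '[0,0,0.002,0,0,0,0,0]' | python3 -m handwheel| grep -E "pos|contact";echo '[0,0,0.002,0,0,0,0,0]' | python3 -m handwheel| grep -E "pos|contact"
```

```text
position: [0.5758, -0.144, 0.1229]
contact_force: [-0.7, -0.5, -0.7]
position: [0.5709, -0.1402, 0.1202]
contact_force: [0.5, -0.1, 0.1]
position: [0.5727, -0.1403, 0.1177]
contact_force: [0.7, 0.1, 0.2]
position: [0.5721, -0.1403, 0.1148]
contact_force: [-0.1, -0.3, -1.4]
position: [0.5717, -0.1403, 0.1121]
contact_force: [0.3, 0.1, -0.3]
```

```bash
echo '[0,0,0.002,0,0,0,0,0]' | python3 -m handwheel| grep -E "pos|contact";echo '[0,0,0.002,0,0,0,0,0]' | python3 -m handwheel| grep -E "pos|contact";echo '[0,0,0.002,0,0,0,0,0]' | python3 -m handwheel| grep -E "pos|contact"; echo '[0,0,0.002,0,0,0,0,0,0,0,0,0]' | python3 -m handwheel| grep -E "pos|contact"
```

```text
position: [0.5717, -0.1403, 0.1099]
contact_force: [-0.1, -0.9, -0.0]
position: [0.5717, -0.1403, 0.1078]
contact_force: [-0.6, 0.4, -0.6]
position: [0.5717, -0.1403, 0.1059]
contact_force: [-0.7, -0.2, 0.6]
position: [0.5721, -0.1405, 0.1044]
contact_force: [-0.6, 0.3, 0.8]
```

```bash
echo '[0,0,0.002,0,0,0,0,0]' | python3 -m handwheel| grep -E "pos|contact";echo '[0,0,0.002,0,0,0,0,0]' | python3 -m handwheel| grep -E "pos|contact";echo '[0,0,0.001,0,0,0,0,0,0,0,0,0]' | python3 -m handwheel| grep -E "pos|contact"
```

```text
position: [0.5721, -0.1405, 0.1023]
contact_force: [0.0, -0.7, 3.3]
position: [0.5721, -0.1405, 0.1003]
contact_force: [-0.5, 0.4, 2.8]
position: [0.5721, -0.1405, 0.0995]
contact_force: [-0.9, 0.4, 4.1]
```

Pressing to the bottom stop.

```bash
echo '[0,0,0.001,0,0,0,0,0]' | python3 -m handwheel| grep -E "pos|contact";echo '[0,0,0.001,0,0,0,0,0]' | python3 -m handwheel| grep -E "pos|contact";echo '[0,0,0.0005,0,0,0,0,0,0,0,0,0]' | python3 -m handwheel| grep -E "pos|contact"
```

```text
position: [0.5721, -0.1405, 0.0988]
contact_force: [-0.9, 0.5, 7.5]
position: [0.5722, -0.1405, 0.0987]
contact_force: [-2.1, 0.5, 11.5]
position: [0.5721, -0.1405, 0.0987]
contact_force: [-2.7, 0.8, 13.7]
```

The tip stopped at 0.0987 with force rising to 13.7 N, so the button is fully down. Lift off and check.

```bash
echo '[0,0,-0.005,0,0,0,-0.015,0,0,0,-0.03,0,0,0,-0.03,0,-0.03,0,0,0]' | python3 -m handwheel| grep -E "pos|contact"; echo '[-0.03,-0.03,0,0,0,0,0,0,0,0,0,0,0,0,0,0]' | python3 -m handwheel
python3 - <<'E'
from h import *
wheels()
i,K,T=cam("wrist"); cv2.imwrite("pics/w6.png",i[:,:,::-1])
E
```

```text
position: [0.5503, -0.1406, 0.182]
contact_force: [1.4, -0.2, 0.8]
clock: 22.78
position: [0.515, -0.1063, 0.1765]
ee_rot: [0.0, 0.999, -0.038, 0.0]
contact_force: [0.6, 0.2, 0.2]
width: 0.0001
gripper_force: 0.0
0.07 10/235/182 11/245/184 11/249/183 171/85/30 24/235/187 24/231/168 24/231/183 25/236/162 24/241/177 128/255/18 65/230/81 65/227/83 63/199/77
0.036 115/231/115 115/225/118 115/225/120 90/20/25 142/182/109 142/186/96 143/193/102 142/194/92 142/193/98 72/98/13 19/34/129 15/28/72 15/31/65
0.002 4/153/50 7/152/52 4/135/53 96/188/38 178/209/150 178/205/122 178/204/140 177/206/130 176/214/130 129/46/39 7/197/154 7/199/158 7/193/144
```

View pics/w6.png

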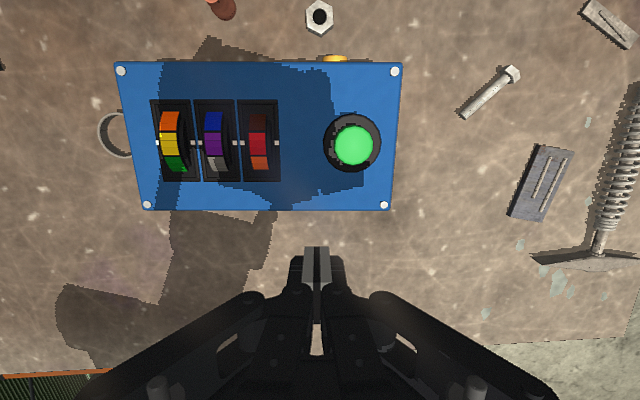

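The wheels at px (170,143), (212,143) and (257,143) read yellow, violet, red. The button at (354,146) is up again, and the cup, nut and ring are in place.

```bash
python3 -c "
from rig import ticket
print(ticket.sign_off())"
```

```text
the job is handed in; nothing more can be done
None
```

The wheels read 4‑7‑2 and the load button was pressed to its stop and came back up; measured wheel force peaked at 8.6 N, the loose parts look undisturbed, and the job was handed in at about 23 s.

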